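# Hand over the sample tubes at the conveyor

## Robot

A 6-joint arm with a two-finger parallel gripper is mounted at the origin on the work surface. World frame = base frame: x ahead of the robot, y to its left, z up, the work surface at z = 0. Lengths are in mm, angles in rad, forces in N, time in s.
With the tool pointing down it reaches from about 275 to 1000 mm from the base axis. Payload 8.4 kg.
Tool frame: the origin (TCP) lies at the very end of the fingers, on their centre line; the grasp point (between the pads) lies 19 mm behind it; z points along the fingers, y is the line along which they close (so a half turn about z gives the same grasp; the last joint's range is limited). The gripper opens to 85 mm and grips with 20 to 120 N. Pads are 22 mm wide; open, the fingers measure 114 mm over their backs; the gripper's body (76 mm by 85 mm) begins 54 mm behind the grasp point. The pads swing forward as they close: fully open they stand 13 mm farther back than shut.
Start: joints at [1.099, 0.353, 1.633, -0, 1.155, -0.002], TCP at [282.941, 557.29, 231.281] pointing down, gripper open.
Joint ranges: [-2.63, 2.63], [-0.92, 2.1], [0.06, 2.66], [-1.3, 4.44], [0, 2.69], [-3.02, 3.02]. Speed limits (rad/s): [2.22, 2.22, 2.79, 3.14, 3.14, 3.14].

## Interface

Orientations are given as [roll, pitch, yaw] about the fixed x, y, z axes, in that order (R = Rz(yaw) Ry(pitch) Rx(roll)).
In Python, from rig import sensors, grab_frame, camera_params, order gives the robot as it stands. The module is installed in compiled form; this text tells all that it offers.
- The arm moves only by the tool move_arm, never from a script. Its argument "motion" is a list of rows, each a list of 7 numbers: the turn, a rotation vector about the tool's x, y, z in rad, then the shift along the tool's x, y, z in m, then the finger opening in m, from 0 to 0.0854. A call has 1 to 8 rows; each row is the pose to reach, as a shift and turn from the pose commanded when the call began, along the tool's axes at that moment; what a row does not reach only later rows make up. A row lasts 1/8 s, in which the tool goes at most 62.5 mm and 10.7 degrees, less where a joint would pass 70% of its speed; a pose out of reach is approached as far as the arm can. A call with a gripper value outside its range is refused whole. The fingers move at their own pace and stop on an object; "grip_force" is the grip in N (left out, the last holds). Time passes only in rows, so rows that repeat a pose let the fingers close. It gives the time, the measured TCP pose, the force, the opening and the grip force at its end, in the units of the state.
- sensors.sense(): the state, without advancing time (a new reading comes with each control period).
- grab_frame(name): name is "side" or "top"; returns (picture, depth): 420x560x3 uint8, red, green, blue; 420x560 float32, mm along the optical axis (not along the pixel's ray), 0 where there is no reading.
- camera_params(name): a dict with "camera_matrix" (3x3 intrinsics, pixels), "world_from_camera" (4x4, takes a point from camera to world coordinates). Camera axes: x right, y down, z forward; pixel columns grow to the right and rows downward; lengths in mm; the calibration is good to about 2 mm. A picture is of the moment at which its call begins. camera_params takes no time and is no camera call.
- order.sign_off(): hands the job in; it is judged then, once.
The state is a dict: "clock": time; "qpos": joint angles; "qvel": joint speeds; "joint_efforts": joint torques, N m; "eef_pos": TCP position; "tcp_rot": TCP orientation; "contact_force": force on the tool from outside, world axes, zero at the start; "wrist_torque": the same for the moment, N m; "opening": opening from 0.0 (shut) to 1.0 (fully open); "grasp_force": force on a finger pad.
Only numpy, scipy, OpenCV 4.12 (cv2) and the standard library are available. Lean on these libraries where they do the work, as an engineer would, in place of code of your own. Each camera call takes 0.05 s, during which the arm holds its last target. There are 200 camera calls.

## Task

Stop the sample conveyor by pushing the roller lever of its limit switch by hand until it clicks, without bending it to its end stop, and let it spring back. Then pull the drawer well open, lay every loose tube on the counter flat in it, orange caps in the orange bay and purple caps in the purple bay, and push the drawer fully home; finally restart the conveyor by clicking the same switch again in the same way and letting it go. Leave the stapler, stamp, marker and tape where they are.

Things in the scene. Friction and masses are not known exactly. Their poses are not given: they have to be found in the camera images.
- conveyor: short roller conveyor (500 x 190, top of its rollers 86 high, a tube rack to 177 high stands on it) with a blue and black limit switch beside its rail on the robot-centre side (head 36 x 36, top at 123). Fixed. Origin on the table under the middle of the switch; x is the direction of travel and the way the lever is to be pushed (about away from the robot); the conveyor lies to +y.
- lever (a joint): roller lever of the limit switch, rad. 0 at rest (upright), grows as the roller is pushed towards the conveyor's +x; clicks at 0.45 and must be held past this for 0.2 s; must not pass 0.95 (end stop at 1.05). A spring returns it to 0: about 1.4 N at the roller to start, 3.4 N at the click, 6 N at the end stop. Counts as let go below 0.08.
- roller (a point): centre of the yellow roller at the lever's tip, 19 diameter, 14 wide, its axle along the conveyor's y. At rest 160 above the table, 45 to the -y side of the switch's middle; all is free around it down to the switch's head.
- lever_pivot (a point): pivot of the lever, 105 above the table, level with the roller in y; the roller turns about it at radius 55, in the conveyor's xz plane, dipping as it goes.
- cabinet: low grey cabinet, 300 deep, 300 wide, 100 high, fixed, with one white drawer facing the robot and a glove box (fixed, 70 high) on the rear 150 of its top. Origin at the bottom middle of its front face, x into the cabinet (away from the robot), z up; the drawer slides along its -x.
- drawer (a joint): how far the drawer is out, m; 0 shut, 0.2 the end of its slide; starts shut or up to 8 mm ajar. Well open: over 0.12. Fully home: under 0.008. It resists with about 1.2 N plus 6 N per m/s and stays where it is left.
- drawer_handle (a point): middle of the drawer's steel bar handle: bar 11 thick, 130 long along the cabinet's y, 70 above the table, its axis 45 in front of the drawer's front panel (14 thick, top 94 above the table). Posts only at 58 either side. Can be taken from above.
- orange_bay (a point): front end of the floor of the drawer's orange-lined bay (cabinet's +y side), mid-width, at the inside of the front panel, 20 above the table; cabinet's axes; moves with the drawer. Bay 265 long in x (from 0 to +265), 128 wide in y; side wall 39 and divider 35 above the floor. Open to above from x = 0 to as far as the drawer is out.
- purple_bay (a point): the same for the purple-lined bay on the cabinet's -y side, beyond the divider.
- orange1: orange-capped sealed sample tube lying on the counter, 80 long, square-sided for contact (16.5 across) so that it does not roll, 18 g, dark red with a white label and a 24 long orange cap. Origin on its axis at mid-length (8.25 above whatever it lies on); x runs along the tube towards the cap. Give it to the orange bay. May be absent (None).
- orange2: orange-capped sealed sample tube lying on the counter, 80 long, square-sided for contact (16.5 across) so that it does not roll, 18 g, dark red with a white label and a 24 long orange cap. Origin on its axis at mid-length (8.25 above whatever it lies on); x runs along the tube towards the cap. Give it to the orange bay. May be absent (None).
- purple1: purple-capped sealed sample tube lying on the counter, 80 long, square-sided for contact (16.5 across) so that it does not roll, 18 g, dark red with a white label and a 24 long purple cap. Origin on its axis at mid-length (8.25 above whatever it lies on); x runs along the tube towards the cap. Give it to the purple bay. May be absent (None).
- purple2: purple-capped sealed sample tube lying on the counter, 80 long, square-sided for contact (16.5 across) so that it does not roll, 18 g, dark red with a white label and a 24 long purple cap. Origin on its axis at mid-length (8.25 above whatever it lies on); x runs along the tube towards the cap. Give it to the purple bay. May be absent (None).
- stamp: rubber stamp with a dark wooden grip, 34 diameter, 60 high, near the robot, to be left. Origin under its centre.
- stapler: black and blue stapler, 120 x 34 x 40, near the robot, to be left. Origin under its centre.
- marker: marker pen 130 long, 16 thick, lying on the counter near the robot, to be left. Origin near its middle.
- tape: green tape roll, 80 diameter, 20 high, to be left. Origin under its centre.
Things that resemble listed ones, but are neither listed nor needed, are in the scene too. What is shaped like the orange2 but turquoise or yellow is not meant.

How it is judged (in metres and radians):
On the way, in this order (a step that is already met when the one before it is completed fails the run):
1. the roller lever is pushed past its click (over 0.45 rad) (value of joint lever above 0.45 rad), for 0.2 s.
2. the lever has sprung back (under 0.08 rad) (value of joint lever below 0.08 rad), for 0.2 s.
3. the drawer is well open (over 0.12 m) (value of joint drawer above 0.12 m), for 0.2 s.
4. every tube lies flat in the bay of its colour, let go (x of orange1 in the frame of orange_bay between 0.007 and 0.258 m and y of orange1 in the frame of orange_bay between -0.0625 and 0.0625 m and z of orange1 in the frame of orange_bay between 0 and 0.018 m and linear speed of each of orange1, orange2, purple1, purple2 below 0.03 m/s and x of orange2 in the frame of orange_bay between 0.007 and 0.258 m and y of orange2 in the frame of orange_bay between -0.0625 and 0.0625 m and z of orange2 in the frame of orange_bay between 0 and 0.018 m and x of purple1 in the frame of purple_bay between 0.007 and 0.258 m and y of purple1 in the frame of purple_bay between -0.0625 and 0.0625 m and z of purple1 in the frame of purple_bay between 0 and 0.018 m and x of purple2 in the frame of purple_bay between 0.007 and 0.258 m and y of purple2 in the frame of purple_bay between -0.0625 and 0.0625 m and z of purple2 in the frame of purple_bay between 0 and 0.018 m and contact force between each of orange1, orange2, purple1, purple2 and the fingers below 0.05 N), for 0.3 s.
5. the drawer is fully home (under 8 mm) (value of joint drawer below 0.008 m), for 0.2 s.
6. the lever is pushed past its click again (value of joint lever above 0.45 rad), for 0.2 s.
At the end, for the whole second after the job is handed in: Every tube present lies flat on the floor of the drawer bay of its cap's colour (middle of the tube inside the bay, no more than 18 mm above its floor) and at rest, the drawer is within 8 mm of shut, and the switch lever is back within 0.08 rad of rest (x of orange1 in the frame of orange_bay between 0.007 and 0.258 m and y of orange1 in the frame of orange_bay between -0.0625 and 0.0625 m and z of orange1 in the frame of orange_bay between 0 and 0.018 m and linear speed of each of orange1, orange2, purple1, purple2 below 0.03 m/s and x of orange2 in the frame of orange_bay between 0.007 and 0.258 m and y of orange2 in the frame of orange_bay between -0.0625 and 0.0625 m and z of orange2 in the frame of orange_bay between 0 and 0.018 m and x of purple1 in the frame of purple_bay between 0.007 and 0.258 m and y of purple1 in the frame of purple_bay between -0.0625 and 0.0625 m and z of purple1 in the frame of purple_bay between 0 and 0.018 m and x of purple2 in the frame of purple_bay between 0.007 and 0.258 m and y of purple2 in the frame of purple_bay between -0.0625 and 0.0625 m and z of purple2 in the frame of purple_bay between 0 and 0.018 m and value of joint drawer below 0.008 m and value of joint lever below 0.08 rad); the robot touches nothing.
It fails at once if the switch lever is bent to its end stop (past 0.95 rad) (value of joint lever above 0.95 rad).
It fails at once if a bystander (stapler, rubber stamp, marker, tape roll) is shifted more than 40 mm (distance of any of stapler, stamp, marker, tape from where it was at the start of the episode above 0.04 m).
Of orange1, orange2, purple1, purple2 only 2 to 4 are there at a start; the rules pass over those that are not, and their reading is None.
At some moment in a run one of orange1, orange2, purple1, purple2 may be knocked a few centimetres aside while the robot is not near it.
Once in a run the grip may slacken for a moment while it holds something.
It also fails if it takes over 210 s, if anything falls off the work surface, if the arm or the gripper's body presses on something with over 40 N, if the wrist force passes 120 N, or if a joint passes its speed limit or range.

## Working session

There is one attempt and no reset: what is moved stays moved. The work goes in short steps, Python scripts to look and compute and a tool call to move; the robot and the scene stay as the last step left them, time stands still between calls to the robot, and variables do not carry over. Pictures are saved under pics/ and viewed, at most 14 in all, crops included, and the job is handed in when it is done.

Besides the shell and the picture viewer there is one more tool, called after "Request:" as a command line: name --pt "numbers of a row" for each row, then --argument value for the rest. move_arm: Moves the arm, as the interface text tells. Its arguments: {"type":"object","properties":{"motion":{"type":"array","items":{"type":"array","items":{"type":"number"}}},"grip_force":{"type":"number"}},"required":["motion"]}

```bash
mkdir -p pics; cat > h.py <<'E'
import numpy as np, cv2
from rig import sensors, grab_frame, camera_params, order
def grab(name):
    im,d=grab_frame(name); return im,d,camera_params(name)
def pt(cp,d,u,v):
    K=cp["camera_matrix"];T=np.array(cp["world_from_camera"]);z=d
    return (T@np.array([(u-K[0][2])/K[0][0]*z,(v-K[1][2])/K[1][1]*z,z,1]))[:3]
def cloud(cp,d):
    K=np.array(cp["camera_matrix"]);T=np.array(cp["world_from_camera"])
    v,u=np.mgrid[:d.shape[0],:d.shape[1]]
    P=np.stack([(u-K[0,2])/K[0,0]*d,(v-K[1,2])/K[1,1]*d,d],-1)
    return P@T[:3,:3].T+T[:3,3]
def plane(cp,u,v,h):
    K=np.array(cp["camera_matrix"]);T=np.array(cp["world_from_camera"])
    r=T[:3,:3]@np.linalg.inv(K)@np.array([u,v,1.]);o=T[:3,3]
    return o+r*(h-o[2])/r[2]
E
python3 - <<'E'
from h import *
for n in("top","side"):
    im,d,cp=grab(n); np.savez(f"pics/{n}0.npz",im=im,d=d)
    cv2.imwrite(f"pics/{n}0.png",cv2.resize(im[:,:,::-1],(800,600),interpolation=cv2.INTER_CUBIC))
    print(n,np.round(cp["camera_matrix"],1).tolist(),np.round(cp["world_from_camera"],3).tolist())
s=sensors.sense(); print(s)
E
```

```text
top [[404.2, 0.0, 277.2], [0.0, 404.2, 204.5], [0.0, 0.0, 1.0]] [[-0.009, -0.989, 0.147, 364.461], [-1.0, 0.013, 0.021, -50.986], [-0.022, -0.147, -0.989, 1109.318], [0.0, 0.0, 0.0, 1.0]]
side [[406.3, 0.0, 274.7], [0.0, 406.3, 206.9], [0.0, 0.0, 1.0]] [[0.762, -0.386, 0.521, -143.539], [-0.648, -0.479, 0.593, -798.851], [0.021, -0.788, -0.615, 875.344], [0.0, 0.0, 0.0, 1.0]]
{'clock': 0.1, 'qpos': array([ 1.09859159e+00,  3.53604015e-01,  1.63406618e+00, -1.18124429e-05,
        1.15519933e+00, -2.36620252e-03]), 'qvel': array([-1.01015636e-03, -7.78935288e-04, -7.84912622e-04,  3.73312080e-04,
        8.40351926e-05, -3.47468310e-04]), 'joint_efforts': array([-3.17551430e-04, -6.06352544e+01, -3.42826939e+01, -7.56732925e-05,
        3.88584071e-03,  6.18575928e-05]), 'eef_pos': array([282.75162502, 556.89846394, 230.61831532]), 'tcp_rot': array([-3.14031576e+00,  7.77944835e-06,  2.67175891e+00]), 'contact_force': array([-0.15146504,  0.40180007,  0.35459532]), 'wrist_torque': array([-0.05446243,  0.02000571,  0.02114031]), 'grasp_force': 0.0, 'opening': 1.0038221902846511}
```

View pics/top0.png

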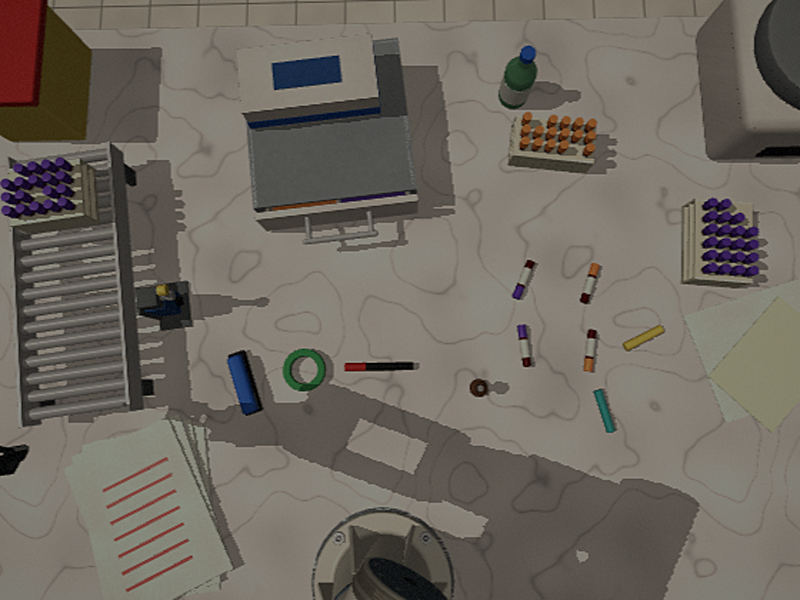

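View pics/side0.png

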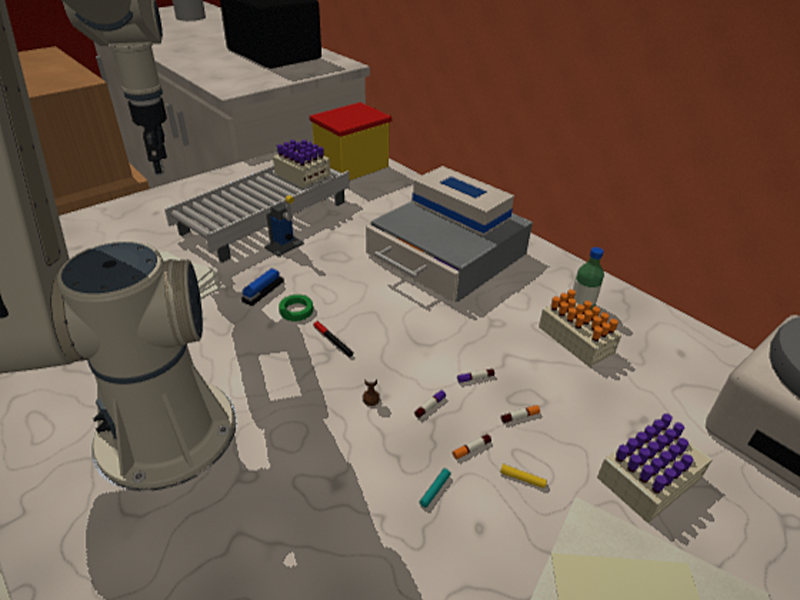

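Top view (800x600): the switch is at (165,305) with its yellow roller at (163,291), and the handle bar is at (338,228). The purple tubes are at (524,280) and (525,345), the orange ones at (591,283) and (591,350). The yellow stick at (644,338) and the teal one at (605,410) are decoys, and the caps in the racks aren't loose. Next I'll measure these.

```bash
cat >> h.py <<'E'
def tubes(im,cp,P,lim=None):
    hsv=cv2.cvtColor(im,cv2.COLOR_RGB2HSV); H,S,V=[hsv[...,i].astype(int) for i in range(3)]
    ok=(P[...,2]<40)&(P[...,2]>-10)
    out=[]
    for nm,m in(("orange",(H>6)&(H<17)&(S>140)&(V>90)),("purple",(H>118)&(H<145)&(S>110)&(V>40))):
        n,lab,st,c=cv2.connectedComponentsWithStats((m&ok).astype(np.uint8))
        for i in range(1,n):
            if st[i,4]<25: continue
            out.append((nm,st[i,4],c[i],plane(cp,*c[i],12)))
    # dark red bottoms
    m=((H<8)|(H>168))&(S>100)&(V<130)&(V>25)&ok
    n,lab,st,c=cv2.connectedComponentsWithStats(m.astype(np.uint8))
    for i in range(1,n):
        if 15<st[i,4]<600: out.append(("red",st[i,4],c[i],plane(cp,*c[i],12)))
    return out
E
python3 - <<'E'
from h import *
for n in("top","side"):
    z=np.load(f"pics/{n}0.npz");im,d=z["im"],z["d"];cp=camera_params(n);P=cloud(cp,d)
    for t in tubes(im,cp,P): print(n,t[0],t[1],np.round(t[2]),np.round(t[3]), np.round(P[int(t[2][1]),int(t[2][0])]))
    hsv=cv2.cvtColor(im,cv2.COLOR_RGB2HSV)
    m=(hsv[...,0]>20)&(hsv[...,0]<32)&(hsv[...,1]>150)&(hsv[...,2]>80)&(P[...,2]>130)&(P[...,2]<185)
    k,lab,st,c=cv2.connectedComponentsWithStats(m.astype(np.uint8))
    for i in range(1,k):
        if st[i,4]>3:
            q=P[lab==i];print(n,"yellow",st[i].tolist(),c[i].round(1),np.median(q,0).round(),plane(cp,*c[i],160).round(1))
    # handle / cabinet
    if n=="top":
        Z=P[...,2]
        m=(np.abs(Z-100)<6)&(P[...,0]>500)&(np.abs(P[...,1])<400)
        k,lab,st,c=cv2.connectedComponentsWithStats(m.astype(np.uint8))
        for i in range(1,k):
            if st[i,4]>500:
                q=P[lab==i];r=cv2.minAreaRect(q[:,:2].astype(np.float32));print("cab",st[i],cv2.boxPoints(r).round(),r[2], np.median(q[:,2]))
        q=P[(Z>62)&(Z<84)&(P[...,0]>480)&(P[...,0]<720)&(np.abs(P[...,1]-50)<160)]
        # handle bar
        r=cv2.minAreaRect(q[:,:2].astype(np.float32));print("handle?",len(q),cv2.boxPoints(r).round().tolist())
        a=im.copy()
        cv2.imwrite("pics/c1.png",np.hstack([cv2.resize(a[185:240,80:155,::-1],(400,293),interpolation=2),cv2.resize(a[125:175,160:300,::-1],(400,293),interpolation=2)]))
        print(np.round(P[100:165:3,236][:, [0,2]]).tolist())
E
```

```text
top orange 80 [213. 143.] [704. 152.  12.] [704. 153.  15.]
top orange 47 [415. 188.] [ 568. -407.   12.] [ 567. -404.   18.]
top orange 49 [412. 255.] [ 386. -386.   12.] [ 389. -384.   15.]
top purple 96 [260. 138.] [719.  17.  12.] [718.  18.  20.]
top purple 46 [362. 204.] [ 526. -261.   12.] [ 528. -259.   18.]
top purple 43 [365. 231.] [ 451. -265.   12.] [ 452. -264.   16.]
top red 24 [370. 184.] [ 580. -284.   12.] [ 580. -283.   17.]
top red 31 [409. 208.] [ 513. -386.   12.] [ 516. -384.   14.]
top red 30 [414. 234.] [ 443. -395.   12.] [ 445. -393.   14.]
top red 31 [368. 253.] [ 393. -271.   12.] [ 392. -269.   18.]
top red 89 [248. 257.] [386.  52.  12.] [388.  52.  13.]
top red 40 [ 89. 335.] [186. 473.  12.] [189. 469.  22.]
top red 16 [ 94. 345.] [160. 458.  12.] [163. 455.  20.]
top red 84 [ 97. 356.] [131. 450.  12.] [132. 449.  18.]
top red 26 [ 81. 351.] [144. 491.  12.] [146. 488.  21.]
top red 99 [102. 367.] [105. 435.  12.] [108. 433.  21.]
top red 105 [105. 378.] [ 77. 424.  12.] [ 81. 421.  21.]
top red 113 [107. 390.] [ 47. 417.  12.] [ 51. 415.  20.]
top re
[... 797 characters left out ...]
65. -414.   17.]
side orange 57 [322. 316.] [ 386. -392.   12.] [ 384. -394.   16.]
side purple 36 [324. 264.] [ 525. -267.   12.] [ 524. -266.   12.]
side purple 31 [308. 277.] [ 453. -271.   12.] [ 449. -271.   17.]
side red 139 [58. 38.] [ 655. 2507.   12.] [ 649. 2499.   18.]
side red 22 [224. 230.] [381.  43.  12.] [383.  50.   7.]
side red 25 [294. 288.] [ 394. -276.   12.] [ 391. -276.   17.]
side red 28 [354. 292.] [ 512. -393.   12.] [ 509. -393.   15.]
side red 21 [340. 306.] [ 446. -402.   12.] [ 441. -403.   20.]
side yellow [219, 86, 53, 16, 312] [245.2  93.6] [894. 603. 144.] [890.1 595.5 160. ]
side yellow [200, 137, 6, 5, 24] [202.3 139. ] [513. 354. 164.] [517.1 359.3 160. ]
```

View pics/c1.png

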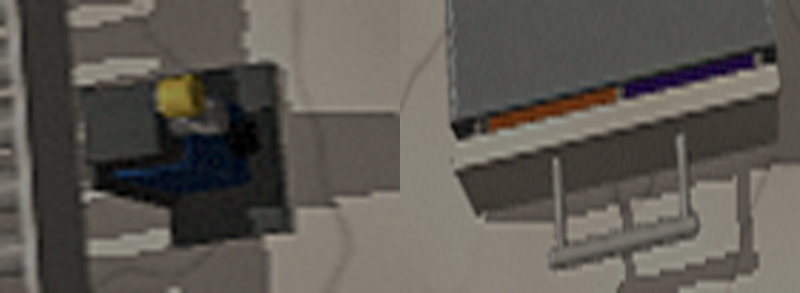

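The crops confirm the yellow roller at full-resolution pixel (113,202). The handle bar runs from about (214,169) to (261,163).

```bash
cat >> h.py <<'E'
def rel(*wps):
    """waypoints (x,y,z,yaw): print turn & shift in present tool axes"""
    s=sensors.sense();p=s["eef_pos"];w=s["tcp_rot"][2]
    for x,y,z,yaw in wps:
        dx,dy=x-p[0],y-p[1]; a=-(yaw-w); a=(a+np.pi)%(2*np.pi)-np.pi
        print("turn z %.3f shift %.4f %.4f %.4f |%.0f mm"%(a,(np.cos(w)*dx+np.sin(w)*dy)/1e3,(np.sin(w)*dx-np.cos(w)*dy)/1e3,-(z-p[2])/1e3,np.linalg.norm([dx,dy,z-p[2]])))
E
python3 - <<'E'
from h import *
cp=camera_params("top")
print("handle ends",[plane(cp,u,v,72).round(1) for u,v in((214.2,169),(261.5,162.9))])
z=np.load("pics/top0.npz");P=cloud(cp,z["d"])
# right rail of conveyor: per image row, rightmost pixel with height in rail range
pts=[]
for v in range(115,270,3):
    c=[u for u in range(60,105) if 80<P[v,u,2]<130]
    if c: pts.append(P[v,c[-1]])
pts=np.array(pts); print(pts[::6].round())
A=np.polyfit(pts[:,0],pts[:,1],1); r=pts[:,1]-np.polyval(A,pts[:,0]); k=abs(r)<6
A=np.polyfit(pts[k,0],pts[k,1],1);print("conv yaw",np.arctan(A[0]),k.sum())
yaw=np.arctan(A[0]); yw=yaw+np.pi
print(yw)
rel((514-65*np.cos(yaw),360-65*np.sin(yaw),231,yw),(514-65*np.cos(yaw),360-65*np.sin(yaw),138,yw))
E
```

```text
handle ends [array([615.3, 136. ,  72. ]), array([629.9,  11. ,  72. ])]
[[766. 498.  83.]
 [715. 490.  87.]
 [667. 485.  81.]
 [618. 478.  83.]
 [568. 469.  89.]
 [515. 400. 124.]
 [475. 458.  84.]
 [429. 451.  81.]
 [383. 446.  83.]]
conv yaw 0.1413088776911362 20
3.2829015312809293
turn z -0.611 shift -0.2421 -0.1082 -0.0004 |265 mm
turn z -0.611 shift -0.2421 -0.1082 0.0926 |281 mm
```

Request:
move_arm --pt "0 0 -0.611 -0.242 -0.108 0 0" --pt "0 0 -0.611 -0.242 -0.108 0 0" --pt "0 0 -0.611 -0.242 -0.108 0 0" --pt "0 0 -0.611 -0.242 -0.108 0 0" --pt "0 0 -0.611 -0.242 -0.108 0 0" --pt "0 0 -0.611 -0.242 -0.108 0.04 0" --pt "0 0 -0.611 -0.242 -0.108 0.09 0" --pt "0 0 -0.611 -0.242 -0.108 0.092 0"

```text
clock: 1.1
eef_pos: [447.6, 349.5, 136.1]
tcp_rot: [-3.138, -0.006, -3.001]
contact_force: [0.1, -0.0, 1.2]
opening: -0.003
grasp_force: 0.0
```

```bash
python3 - <<'E'
from h import *
s=sensors.sense();print(s["eef_pos"],s["tcp_rot"],s["contact_force"],s["opening"])
c,n=np.cos(.1413),np.sin(.1413)
for d in(-30,-16,0,8,14,20,25): print(d,end=" ");rel((514+d*c,360+d*n,138,3.283))
im,d,cp=grab("top");cv2.imwrite("pics/c2.png",cv2.resize(im[150:270,60:220,::-1],(800,600),interpolation=2))
E
```

```text
[447.6115085  349.51740551 136.09976206] [-3.13797872 -0.00632863 -3.00065506] [ 0.07345251 -0.04891069  1.20151468] -0.0029727323296145263
-30 turn z -0.000 shift -0.0372 0.0010 -0.0019 |37 mm
-16 turn z -0.000 shift -0.0512 0.0010 -0.0019 |51 mm
0 turn z -0.000 shift -0.0672 0.0011 -0.0019 |67 mm
8 turn z -0.000 shift -0.0752 0.0011 -0.0019 |75 mm
14 turn z -0.000 shift -0.0812 0.0011 -0.0019 |81 mm
20 turn z -0.000 shift -0.0872 0.0011 -0.0019 |87 mm
25 turn z -0.000 shift -0.0922 0.0011 -0.0019 |92 mm
```

View pics/c2.png

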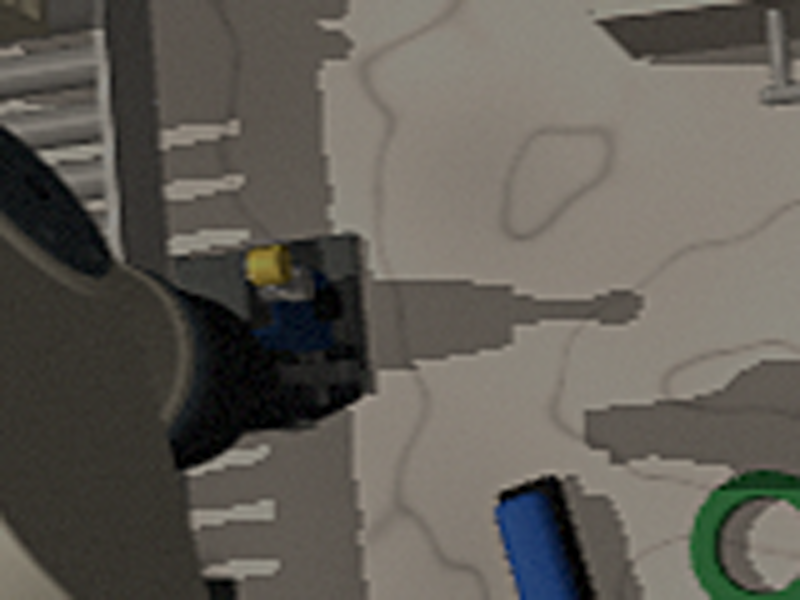

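Request:
move_arm --pt "0 0 0 -0.037 0.001 0 0" --pt "0 0 0 -0.047 0.001 0 0" --pt "0 0 0 -0.053 0.001 0 0" --pt "0 0 0 -0.058 0.001 0 0" --pt "0 0 0 -0.062 0.001 0 0" --pt "0 0 0 -0.062 0.001 0 0" --pt "0 0 0 -0.062 0.001 0 0"

```text
clock: 2.02
eef_pos: [510.6, 361.1, 139.2]
tcp_rot: [-3.141, -0.001, -3.0]
contact_force: [-3.4, -0.1, 1.6]
opening: -0.0
grasp_force: 2.1
```

Request:
move_arm --pt "0 0 0 -0.005 0 0 0" --pt "0 0 0 -0.009 0 0 0" --pt "0 0 0 -0.012 0 0 0" --pt "0 0 0 -0.012 0 0 0" --pt "0 0 0 -0.012 0 0 0"

```text
clock: 2.65
eef_pos: [522.0, 362.2, 138.5]
tcp_rot: [-3.14, -0.003, -3.0]
contact_force: [-6.2, -1.5, 0.5]
opening: -0.001
grasp_force: 2.5
```

```bash
cat > ye.py <<'E'
from h import *
for n in("top","side"):
    im,d,cp=grab(n);P=cloud(cp,d)
    hsv=cv2.cvtColor(im,cv2.COLOR_RGB2HSV)
    m=(hsv[...,0]>20)&(hsv[...,0]<32)&(hsv[...,1]>150)&(hsv[...,2]>60)&(abs(P[...,0]-530)<70)&(abs(P[...,1]-360)<60)
    q=P[m];v,u=np.nonzero(m)
    if len(q)>3: print(n,len(q),np.median(q,0).round(),u.mean(),v.mean(),[plane(cp,u.mean(),v.mean(),z).round(1) for z in(160,150)])
E
python3 ye.py
```

```text
top 4 [543. 341. 203.] 115.0 187.5 [array([551.8, 359.7, 160. ]), array([553.8, 364. , 150. ])]
side 20 [546. 358. 153.] 209.5 138.5 [array([539.3, 346.1, 160. ]), array([548.9, 362.1, 150. ])]
```

The roller has moved about 33 mm and dipped 11 mm, which puts the lever near 0.65 rad. That is past the click and short of the stop. I'll hold it briefly, then let go.

Request:
move_arm --pt "0 0 0 0 0 0 0" --pt "0 0 0 0 0 0 0" --pt "0 0 0 0.02 0 0 0" --pt "0 0 0 0.04 0 0 0" --pt "0 0 0 0.06 0 0 0" --pt "0 0 0 0.075 0 -0.03 0" --pt "0 0 0 0.075 0 -0.09 0.03" --pt "0 0 0 0.075 0 -0.09 0.05"

```text
clock: 3.75
eef_pos: [451.9, 354.3, 234.4]
tcp_rot: [3.137, 0.009, -3.0]
contact_force: [0.4, -0.3, -1.0]
opening: 0.416
grasp_force: 0.0
```

```bash
python3 ye.py; python3 -c "
from h import *
rel((622.6,73.5,200,1.69),(622.6,73.5,120,1.69),(622.6,73.5,48,1.69))"
```

```text
top 38 [513. 359. 167.] 113.23684210526316 202.78947368421052 [array([514.5, 362.1, 160. ]), array([516.1, 366.5, 150. ])]
side 25 [514. 354. 164.] 202.24 139.04 [array([516.6, 358.9, 160. ]), array([525.8, 375. , 150. ])]
turn z 1.593 shift -0.1320 -0.3006 0.0300 |330 mm
turn z 1.593 shift -0.1320 -0.3006 0.1100 |346 mm
turn z 1.593 shift -0.1320 -0.3006 0.1820 |375 mm
```

Request:
move_arm --pt "0 0 0.3 -0.03 -0.06 0 0.036" --pt "0 0 1.593 -0.132 -0.3 0.03 0.036" --pt "0 0 1.593 -0.132 -0.3 0.03 0.036" --pt "0 0 1.593 -0.132 -0.3 0.03 0.036" --pt "0 0 1.593 -0.132 -0.3 0.03 0.036" --pt "0 0 1.593 -0.132 -0.3 0.03 0.036" --pt "0 0 1.593 -0.132 -0.3 0.03 0.036" --pt "0 0 1.593 -0.132 -0.3 0.03 0.036"

```text
clock: 4.85
eef_pos: [621.2, 72.9, 197.1]
tcp_rot: [-3.139, 0.0, 1.775]
contact_force: [-0.2, -0.1, -0.2]
opening: 0.422
grasp_force: 0.0
```

Request:
move_arm --pt "0 0 0 0 0 0 0.036" --pt "0 0 0 0 0 0 0.036"

```text
clock: 5.1
eef_pos: [621.3, 73.7, 198.4]
tcp_rot: [-3.14, 0.0, 1.787]
contact_force: [0.3, -0.2, 0.2]
opening: 0.422
grasp_force: 0.0
```

```bash
python3 -c "
from h import *
rel((622.6,73.5,120,1.687),(622.6,73.5,54,1.687))
im,d,cp=grab('side');cv2.imwrite('pics/c3.png',cv2.resize(im[100:220,240:400,::-1],(800,600),interpolation=2))"
```

```text
turn z 0.100 shift -0.0005 0.0012 0.0784 |78 mm
turn z 0.100 shift -0.0005 0.0012 0.1444 |144 mm
```

View pics/c3.png

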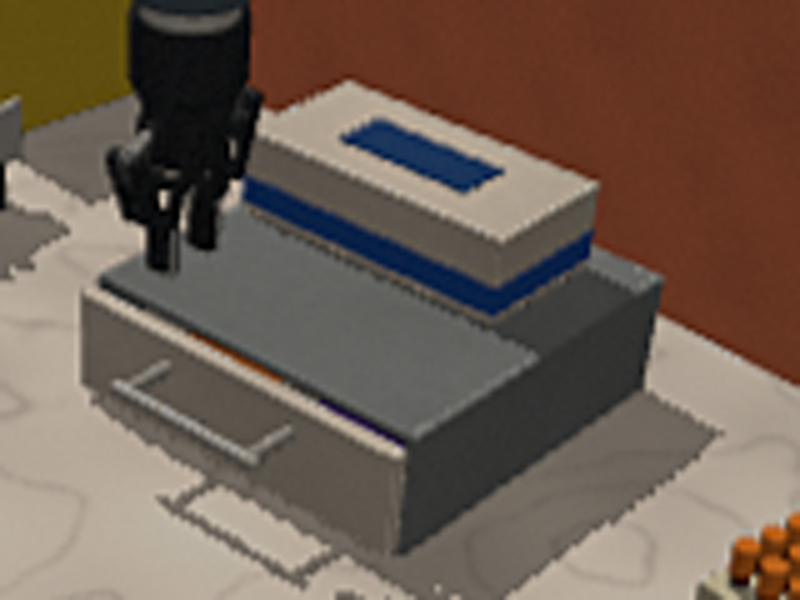

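The drawer is slightly ajar and the handle bar is clear at crop (185,420). The gripper is above it, so I'll descend and grip.

Request:
move_arm --pt "0 0 0.1 0 0.001 0.06 0.036" --pt "0 0 0.1 0 0.001 0.1 0.036" --pt "0 0 0.1 0 0.001 0.13 0.036" --pt "0 0 0.1 0 0.001 0.142 0.036" --pt "0 0 0.1 0 0.001 0.142 0.036" --pt "0 0 0.1 0 0.001 0.142 0" --pt "0 0 0.1 0 0.001 0.142 0" --pt "0 0 0.1 0 0.001 0.142 0" --grip_force 50

```text
clock: 6.15
eef_pos: [623.7, 74.2, 58.8]
tcp_rot: [3.139, -0.0, 1.683]
contact_force: [-1.4, 1.2, 6.1]
opening: 0.102
grasp_force: 49.0
```

Request:
move_arm --pt "0 0 0 0 -0.015 0 0" --pt "0 0 0 0 -0.045 0 0" --pt "0 0 0 0 -0.075 0 0" --pt "0 0 0 0 -0.105 0 0" --pt "0 0 0 0 -0.135 0 0" --pt "0 0 0 0 -0.165 0 0" --pt "0 0 0 0 -0.185 0 0" --pt "0 0 0 0 -0.185 0 0"

```text
clock: 7.15
eef_pos: [438.0, 54.3, 58.7]
tcp_rot: [3.14, -0.002, 1.682]
contact_force: [-1.4, 10.2, 12.6]
opening: 0.104
grasp_force: 51.9
```

Request:
move_arm --pt "0 0 0 0 0 0 0.03" --pt "0 0 0 0 0 0 0.036" --pt "0 0 0 0 0 -0.05 0.036" --pt "0 0 0 0 0 -0.12 0.04" --pt "0 0 0 0 0 -0.15 0.04" --grip_force 30

```text
clock: 7.78
eef_pos: [439.3, 53.3, 209.8]
tcp_rot: [3.139, 0.0, 1.683]
contact_force: [0.8, 0.5, -0.3]
opening: 0.467
grasp_force: 0.0
```

```bash
python3 -c "
from h import *
im,d,cp=grab('top');P=cloud(cp,d)
for t in tubes(im,cp,P): 
    if t[3][1]<-150: print(t[0],t[1],np.round(t[2]),np.round(t[3]))
cv2.imwrite('pics/c4.png',cv2.resize(im[100:310,160:440,::-1],(800,600),interpolation=2))
s=sensors.sense();print(s['eef_pos'],s['tcp_rot'])
for u in (215,225,245,250):print(P[120:200:3,u,0].round().tolist(),P[120:200:3,u,2].round().tolist())
"
```

```text
orange 47 [415. 188.] [ 568. -407.   12.]
orange 34 [412. 255.] [ 386. -389.   12.]
purple 46 [362. 204.] [ 526. -260.   12.]
purple 41 [365. 231.] [ 451. -266.   12.]
red 25 [370. 185.] [ 580. -284.   12.]
red 31 [409. 208.] [ 513. -386.   12.]
red 17 [415. 234.] [ 443. -398.   12.]
red 30 [368. 253.] [ 393. -271.   12.]
[441.3002172   53.46559704 213.48499447] [3.13433213e+00 1.70218816e-04 1.68262807e+00]
[740.0, 731.0, 723.0, 715.0, 707.0, 699.0, 690.0, 683.0, 699.0, 691.0, 682.0, 673.0, 665.0, 656.0, 647.0, 639.0, 630.0, 621.0, 613.0, 605.0, 479.0, 473.0, 468.0, 463.0, 459.0, 454.0, 450.0] [100.0, 102.0, 102.0, 102.0, 100.0, 101.0, 103.0, 101.0, 22.0, 19.0, 22.0, 23.0, 21.0, 20.0, 24.0, 19.0, 23.0, 24.0, 21.0, 21.0, 572.0, 582.0, 587.0, 591.0, 592.0, 595.0, 596.0]
[364.0, 731.0, 724.0, 714.0, 707.0, 699.0, 690.0, 708.0, 699.0, 690.0, 682.0, 674.0, 664.0, 655.0, 648.0, 638.0, 630.0, 621.0, 613.0, 604.0, 478.0, 472.0, 467.0, 463.0, 458.0, 454.0, 450.0] [1109.0, 101.0, 98.0, 101.0, 98.0, 98.0, 101.0, 19.0, 19.0, 22.0, 20.0, 17.0, 21.0, 23.0, 18.0, 22.0, 22.0, 21.0, 19.0, 22.0, 577.0, 585.0, 588.0, 589.0, 593.0, 596.0, 596.0]
[739.0, 729.0, 721.0, 713.0, 706.0, 697.0, 690.0, 706.0, 697.0, 689.0, 681.0, 672.0, 663.0, 655.0, 646.0, 639.0, 629.0, 621.0, 485.0, 480.0, 475.0, 470.0, 465.0, 461.0, 456.0, 452.0, 448.0] [99.0, 104.0, 102.0, 103.0, 100.0, 101.0, 98.0, 21.0, 23.0, 22.0, 20.0, 20.0, 22.0, 19.0, 22.0, 17.0, 21.0, 20.0, 578.0, 585.0, 590.0, 593.0, 596.0, 598.0, 602.0, 603.0, 607.0]
[739.0, 729.0, 721.0, 713.0, 706.0, 698.0, 716.0, 706.0, 698.0, 690.0, 681.0, 672.0, 663.0, 654.0, 646.0, 637.0, 629.0, 621.0, 613.0, 484.0, 477.0, 472.0, 467.0, 462.0, 458.0, 453.0, 448.0] [98.0, 103.0, 102.0, 102.0, 98.0, 99.0, 16.0, 22.0, 19.0, 18.0, 19.0, 21.0, 22.0, 23.0, 20.0, 21.0, 22.0, 19.0, 17.0, 565.0, 578.0, 583.0, 588.0, 591.0, 592.0, 596.0, 605.0]
```

View pics/c4.png

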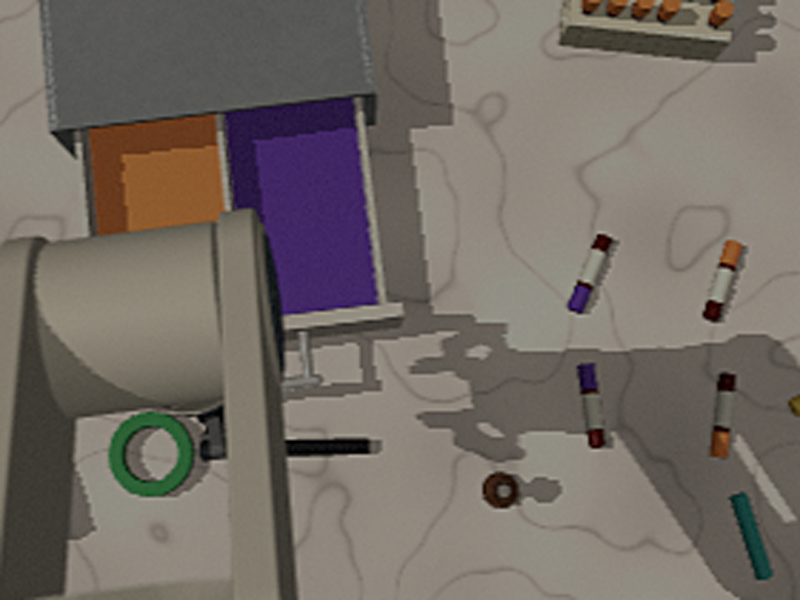

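The drawer is about 186 mm open, and none of the tubes has moved. Purple P1 is at crop (590,272) and P2 at (592,405); orange O2 is at (723,280) and O1 at (723,415). The teal piece at (750,535) and the yellow stick are decoys (no white label or cap). I'll take O1 first.

```bash
python3 -c "
from h import *
rel((413,-393,120,-0.165))"
```

```text
turn z 1.848 shift -0.4405 -0.0779 0.0935 |457 mm
```

Request:
move_arm --pt "0 0 1.848 -0.44 -0.078 0.0 0.045" --pt "0 0 1.848 -0.44 -0.078 0.0 0.045" --pt "0 0 1.848 -0.44 -0.078 0.0 0.045" --pt "0 0 1.848 -0.44 -0.078 0.0 0.045" --pt "0 0 1.848 -0.44 -0.078 0.0 0.045" --pt "0 0 1.848 -0.44 -0.078 0.0 0.045" --pt "0 0 1.848 -0.44 -0.078 0.0 0.045" --pt "0 0 1.848 -0.44 -0.078 0.0 0.045"

```text
clock: 8.82
eef_pos: [409.4, -396.3, 206.4]
tcp_rot: [3.141, 0.001, 0.173]
contact_force: [-0.1, 1.0, -1.1]
opening: 0.526
grasp_force: 0.0
```

```bash
cat > look.py <<'E'
from h import *
import sys
for n in("top","side"):
    im,d,cp=grab(n);P=cloud(cp,d)
    for t in tubes(im,cp,P):
        if -500<t[3][1]<-150 and t[3][0]<800: print(n,t[0],t[1],np.round(t[2]),np.round(t[3]))
s=sensors.sense();print(s["clock"],s["eef_pos"].round(),s["tcp_rot"].round(3))
E
python3 look.py; python3 -c "
from h import *
rel((413,-393,100,-0.165),(413,-393,4,-.165))"
```

```text
top orange 47 [415. 188.] [ 568. -407.   12.]
top orange 49 [412. 255.] [ 386. -386.   12.]
top purple 47 [362. 204.] [ 526. -261.   12.]
top purple 44 [365. 231.] [ 451. -265.   12.]
top red 25 [370. 184.] [ 580. -285.   12.]
top red 31 [409. 208.] [ 513. -386.   12.]
top red 30 [414. 234.] [ 443. -396.   12.]
top red 30 [368. 253.] [ 393. -271.   12.]
side orange 44 [373. 287.] [ 568. -414.   12.]
side orange 57 [322. 316.] [ 386. -392.   12.]
side purple 36 [324. 264.] [ 525. -267.   12.]
side purple 32 [308. 277.] [ 453. -271.   12.]
side red 28 [294. 288.] [ 393. -277.   12.]
side red 29 [354. 292.] [ 511. -392.   12.]
side red 21 [340. 306.] [ 446. -402.   12.]
8.925 [ 410. -394.  206.] [-3.141e+00  1.000e-03  1.780e-01]
turn z 0.343 shift 0.0036 -0.0003 0.1063 |106 mm
turn z 0.343 shift 0.0036 -0.0003 0.2023 |202 mm
```

Request:
move_arm --pt "0 0 0.343 0.003 0 0.06 0.045" --pt "0 0 0.343 0.003 0 0.12 0.045" --pt "0 0 0.343 0.003 0 0.17 0.045" --pt "0 0 0.343 0.003 0 0.195 0.045" --pt "0 0 0.343 0.003 0 0.201 0.045" --pt "0 0 0.343 0.003 0 0.201 0" --pt "0 0 0.343 0.003 0 0.201 0" --pt "0 0 0.343 0.003 0 0.201 0" --grip_force 40

```text
clock: 9.93
eef_pos: [414.1, -392.6, 7.6]
tcp_rot: [3.14, -0.002, -0.16]
contact_force: [-0.6, 0.6, 5.4]
opening: 0.182
grasp_force: 41.7
```

```bash
python3 -c "
from h import *
x,y,_=sensors.sense()['eef_pos']
print(x,y);rel((x,y,150,-0.165),(580.4,163.7,150,.112),(580.4,163.7,27,.112))"
```

```text
414.0987295885741 -392.6209088432306
turn z 0.005 shift 0.0000 -0.0000 -0.1424 |142 mm
turn z -0.272 shift 0.0757 -0.5757 -0.1424 |598 mm
turn z -0.272 shift 0.0757 -0.5757 -0.0194 |581 mm
```

Request:
move_arm --pt "0 0 0 0 0 -0.03 0" --pt "0 0 0 0 0 -0.09 0" --pt "0 0 -0.272 0.01 -0.05 -0.142 0" --pt "0 0 -0.272 0.076 -0.576 -0.142 0" --pt "0 0 -0.272 0.076 -0.576 -0.142 0" --pt "0 0 -0.272 0.076 -0.576 -0.142 0" --pt "0 0 -0.272 0.076 -0.576 -0.142 0" --pt "0 0 -0.272 0.076 -0.576 -0.142 0"

```text
clock: 10.92
eef_pos: [517.4, -49.4, 146.1]
tcp_rot: [3.141, -0.002, 0.112]
contact_force: [0.7, -0.0, 0.5]
opening: 0.179
grasp_force: 41.0
```

```bash
python3 -c "
from h import *
rel((580.4,163.7,150,.112),(580.4,163.7,29,.112));print(sensors.sense()['grasp_force'])"; python3 look.py
```

```text
turn z -0.000 shift 0.0864 -0.2047 -0.0039 |222 mm
turn z -0.000 shift 0.0864 -0.2047 0.1171 |251 mm
41.014981269836426
top orange 43 [416. 188.] [ 569. -408.   12.]
top purple 44 [362. 204.] [ 525. -260.   12.]
top purple 43 [365. 231.] [ 451. -265.   12.]
top red 25 [370. 185.] [ 579. -284.   12.]
top red 29 [368. 253.] [ 393. -271.   12.]
side orange 43 [374. 287.] [ 568. -414.   12.]
side purple 38 [324. 264.] [ 524. -267.   12.]
side purple 32 [308. 277.] [ 453. -271.   12.]
side red 27 [294. 288.] [ 393. -277.   12.]
side red 27 [355. 292.] [ 512. -393.   12.]
11.025 [519. -46. 146.] [-3.141e+00 -3.000e-03  1.170e-01]
```

Request:
move_arm --pt "0 0 0 0.086 -0.205 0 0" --pt "0 0 0 0.086 -0.205 0 0" --pt "0 0 0 0.086 -0.205 0 0" --pt "0 0 0 0.086 -0.205 0.02 0" --pt "0 0 0 0.086 -0.205 0.04 0" --pt "0 0 0 0.086 -0.205 0.04 0"

```text
clock: 11.78
eef_pos: [578.3, 161.5, 104.2]
tcp_rot: [3.141, 0.003, 0.112]
contact_force: [-0.1, 0.3, 0.1]
opening: 0.174
grasp_force: 41.0
```

```bash
python3 -c "
from h import *
rel((580.4,163.7,29,.112));s=sensors.sense();print(s['eef_pos'],s['grasp_force'])"
```

```text
turn z 0.000 shift 0.0023 -0.0019 0.0752 |75 mm
[578.33568485 161.52065044 104.1677853 ] 41.0064160823822
```

Request:
move_arm --pt "0 0 0 0.001 0.0 0.04 0" --pt "0 0 0 0.001 0.0 0.065 0" --pt "0 0 0 0.001 0.0 0.074 0" --pt "0 0 0 0.001 0.0 0.074 0" --pt "0 0 0 0.001 0.0 0.074 0.03" --pt "0 0 0 0.001 0.0 0.074 0.03" --pt "0 0 0 0.001 0.0 0.04 0.03" --pt "0 0 0 0.001 0.0 -0.04 0.03"

```text
clock: 12.78
eef_pos: [578.9, 161.8, 127.3]
tcp_rot: [3.141, 0.004, 0.112]
contact_force: [1.7, 1.5, 0.9]
opening: 0.35
grasp_force: 0.0
```

```bash
python3 look.py; python3 -c "
from h import *
rel((541.7,-400.3,150,-.354))
im,d,cp=grab('side');cv2.imwrite('pics/c5.png',cv2.resize(im[90:240,200:400,::-1],(800,600),interpolation=2))"
```

```text
top orange 47 [415. 188.] [ 568. -407.   12.]
top purple 45 [362. 204.] [ 525. -260.   12.]
top purple 42 [365. 231.] [ 451. -266.   12.]
top red 32 [409. 208.] [ 513. -386.   12.]
top red 22 [369. 253.] [ 392. -272.   12.]
side orange 45 [373. 287.] [ 568. -414.   12.]
side purple 37 [324. 264.] [ 524. -267.   12.]
side purple 31 [308. 277.] [ 453. -271.   12.]
side red 29 [294. 288.] [ 393. -277.   12.]
side red 30 [354. 292.] [ 512. -392.   12.]
12.875 [585. 163. 135.] [-3.14  -0.011  0.112]
turn z 0.466 shift -0.1056 0.5554 -0.0153 |566 mm
```

View pics/c5.png

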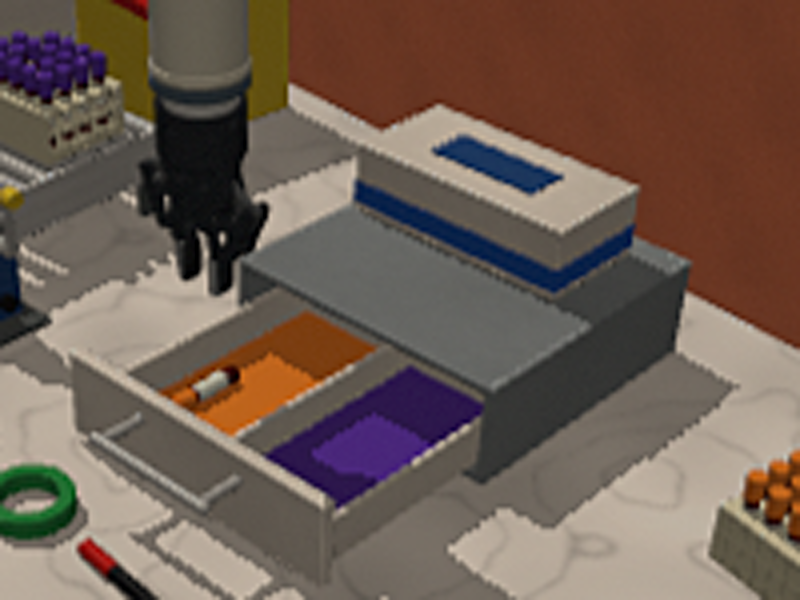

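O1 lies flat in the orange bay at crop (205,387). O2 is next.

Request:
move_arm --pt "0 0 0.466 -0.02 0.06 -0.03 0.03" --pt "0 0 0.466 -0.105 0.555 -0.03 0.03" --pt "0 0 0.466 -0.105 0.555 -0.03 0.03" --pt "0 0 0.466 -0.105 0.555 -0.03 0.03" --pt "0 0 0.466 -0.105 0.555 -0.03 0.045" --pt "0 0 0.466 -0.105 0.555 -0.03 0.045" --pt "0 0 0.466 -0.105 0.555 -0.03 0.045" --pt "0 0 0.466 -0.105 0.555 -0.03 0.045"

```text
clock: 13.92
eef_pos: [541.5, -331.5, 156.5]
tcp_rot: [-3.141, 0.001, -0.354]
contact_force: [0.5, -0.2, -0.5]
opening: 0.527
grasp_force: 0.0
```

```bash
python3 look.py; python3 -c "
from h import *
rel((541.7,-400.3,100,-.354))"
```

```text
top purple 47 [362. 204.] [ 526. -261.   12.]
top purple 44 [365. 231.] [ 451. -265.   12.]
top red 26 [370. 185.] [ 580. -285.   12.]
top red 30 [368. 253.] [ 393. -271.   12.]
side orange 43 [373. 287.] [ 568. -414.   12.]
side purple 36 [324. 264.] [ 525. -267.   12.]
side purple 32 [308. 277.] [ 453. -271.   12.]
side red 28 [294. 288.] [ 393. -277.   12.]
side red 31 [354. 292.] [ 512. -393.   12.]
14.025 [ 541. -335.  157.] [ 3.14e+00 -1.00e-03 -3.58e-01]
turn z -0.004 shift 0.0231 0.0607 0.0566 |86 mm
```

Request:
move_arm --pt "0 0 0 0.023 0.061 0 0.045" --pt "0 0 0 0.023 0.061 0.05 0.045" --pt "0 0 0 0.023 0.061 0.1 0.045" --pt "0 0 0 0.023 0.061 0.14 0.045" --pt "0 0 0 0.023 0.061 0.15 0.045" --pt "0 0 0 0.023 0.061 0.15 0" --pt "0 0 0 0.023 0.061 0.15 0" --pt "0 0 0 0.023 0.061 0.15 0"

```text
clock: 15.02
eef_pos: [543.7, -395.6, 9.0]
tcp_rot: [3.141, -0.003, -0.354]
contact_force: [0.7, 0.8, -0.7]
opening: 0.178
grasp_force: 41.8
```

```bash
python3 -c "
from h import *
x,y,_=sensors.sense()['eef_pos']
print(x,y);rel((x,y,150,-0.354),(586.6,108,150,.112))"
```

```text
543.7027491316497 -395.5635220197842
turn z -0.000 shift 0.0000 -0.0000 -0.1410 |141 mm
turn z -0.466 shift -0.1344 -0.4872 -0.1410 |525 mm
```

Request:
move_arm --pt "0 0 0 0 0 -0.03 0" --pt "0 0 0 0 0 -0.09 0" --pt "0 0 -0.466 -0.01 -0.05 -0.141 0" --pt "0 0 -0.466 -0.134 -0.487 -0.141 0" --pt "0 0 -0.466 -0.134 -0.487 -0.141 0" --pt "0 0 -0.466 -0.134 -0.487 -0.141 0" --pt "0 0 -0.466 -0.134 -0.487 -0.141 0" --pt "0 0 -0.466 -0.134 -0.487 -0.141 0"

```text
clock: 16.02
eef_pos: [574.6, -37.9, 147.4]
tcp_rot: [3.141, -0.002, 0.112]
contact_force: [0.7, -0.4, -0.4]
opening: 0.177
grasp_force: 41.8
```

```bash
python3 look.py; python3 -c "
from h import *
rel((586.6,108,150,.112));print(sensors.sense()['grasp_force'])"
```

```text
top purple 47 [362. 204.] [ 526. -261.   12.]
top purple 44 [365. 231.] [ 451. -265.   12.]
top red 30 [368. 253.] [ 393. -271.   12.]
side purple 37 [325. 264.] [ 525. -267.   12.]
side purple 32 [308. 277.] [ 453. -271.   12.]
side red 27 [294. 288.] [ 394. -277.   12.]
16.125 [575. -34. 147.] [-3.14e+00 -2.00e-03  1.16e-01]
turn z 0.004 shift 0.0282 -0.1401 -0.0026 |143 mm
41.79088354110718
```

Request:
move_arm --pt "0 0 0 0.028 -0.14 0 0" --pt "0 0 0 0.028 -0.14 0 0" --pt "0 0 0 0.028 -0.14 0 0" --pt "0 0 0 0.028 -0.14 0.03 0" --pt "0 0 0 0.028 -0.14 0.07 0" --pt "0 0 0 0.028 -0.14 0.07 0"

```text
clock: 16.88
eef_pos: [584.4, 101.2, 74.1]
tcp_rot: [3.141, 0.005, 0.111]
contact_force: [0.4, -0.4, -0.4]
opening: 0.173
grasp_force: 41.8
```

```bash
python3 -c "
from h import *
rel((586.6,108,30,.112));s=sensors.sense();print(s['eef_pos'],s['grasp_force'])"
```

```text
turn z -0.001 shift 0.0030 -0.0065 0.0441 |45 mm
[584.38762085 101.22457918  74.13343034] 41.79144859313965
```

Request:
move_arm --pt "0 0 0 0.002 -0.006 0 0" --pt "0 0 0 0.002 -0.006 0.03 0" --pt "0 0 0 0.002 -0.006 0.043 0" --pt "0 0 0 0.002 -0.006 0.043 0" --pt "0 0 0 0.002 -0.006 0.043 0.026" --pt "0 0 0 0.002 -0.006 0.043 0.026" --pt "0 0 0 0.002 -0.006 0.01 0.026" --pt "0 0 0 0.002 -0.006 -0.06 0.026"

```text
clock: 17.88
eef_pos: [586.2, 108.3, 128.0]
tcp_rot: [3.141, 0.004, 0.112]
contact_force: [1.6, -0.6, 0.9]
opening: 0.305
grasp_force: 0.0
```

```bash
python3 look.py; python3 -c "
from h import *
rel((551.3,-275,150,-.4))
im,d,cp=grab('side');cv2.imwrite('pics/c6.png',cv2.resize(im[90:240,200:400,::-1],(800,600),interpolation=2))"
```

```text
top purple 46 [362. 204.] [ 525. -260.   12.]
top purple 43 [365. 231.] [ 451. -266.   12.]
top red 31 [368. 253.] [ 393. -271.   12.]
side purple 37 [324. 264.] [ 524. -267.   12.]
side purple 31 [308. 277.] [ 453. -271.   12.]
side red 29 [294. 288.] [ 393. -277.   12.]
17.975 [592. 109. 135.] [-3.141 -0.011  0.112]
turn z 0.512 shift -0.0833 0.3774 -0.0145 |387 mm
```

View pics/c6.png

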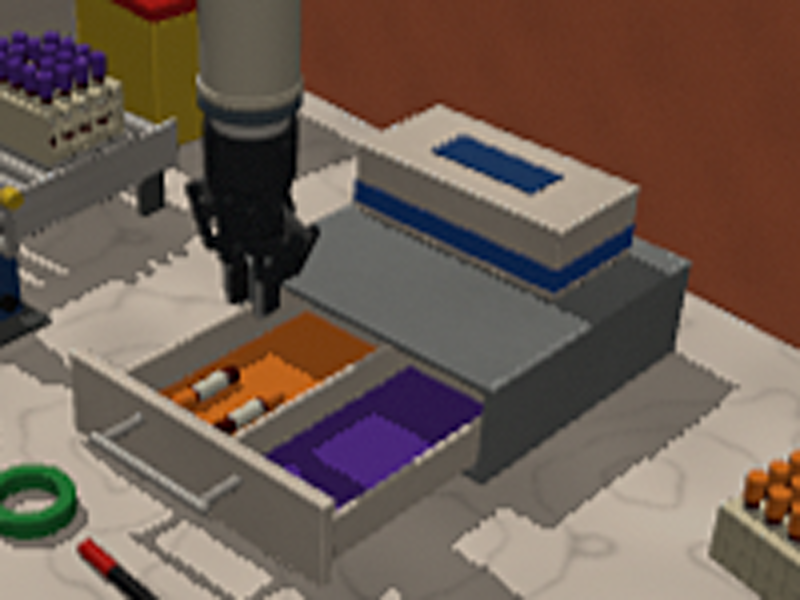

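Both orange tubes lie flat in the orange bay, at crop (205,387) and (248,410). P1 is next.

Request:
move_arm --pt "0 0 0.512 -0.02 0.06 -0.03 0.03" --pt "0 0 0.512 -0.083 0.377 -0.03 0.03" --pt "0 0 0.512 -0.083 0.377 -0.03 0.03" --pt "0 0 0.512 -0.083 0.377 -0.03 0.03" --pt "0 0 0.512 -0.083 0.377 -0.03 0.045" --pt "0 0 0.512 -0.083 0.377 -0.03 0.045" --pt "0 0 0.512 -0.083 0.377 -0.03 0.045" --pt "0 0 0.512 -0.083 0.377 -0.03 0.045"

```text
clock: 19.02
eef_pos: [546.8, -275.7, 157.8]
tcp_rot: [-3.141, 0.001, -0.402]
contact_force: [0.4, 1.0, 0.1]
opening: 0.53
grasp_force: 0.0
```

```bash
python3 look.py; python3 -c "
from h import *
rel((551.3,-275,100,-.4))"
```

```text
side purple 36 [324. 264.] [ 525. -267.   12.]
side purple 32 [308. 277.] [ 453. -271.   12.]
side red 27 [294. 288.] [ 393. -277.   12.]
19.125 [ 547. -274.  158.] [-3.141e+00  1.000e-03 -4.000e-01]
turn z 0.000 shift 0.0043 -0.0005 0.0580 |58 mm
```

Request:
move_arm --pt "0 0 0 0.004 0 0.05 0.045" --pt "0 0 0 0.004 0 0.1 0.045" --pt "0 0 0 0.004 0 0.14 0.045" --pt "0 0 0 0.004 0 0.151 0.045" --pt "0 0 0 0.004 0 0.151 0.045" --pt "0 0 0 0.004 0 0.151 0" --pt "0 0 0 0.004 0 0.151 0" --pt "0 0 0 0.004 0 0.151 0"

```text
clock: 20.12
eef_pos: [552.3, -277.3, 9.5]
tcp_rot: [-3.141, -0.003, -0.401]
contact_force: [-1.4, 1.1, 6.9]
opening: 0.177
grasp_force: 39.8
```

```bash
python3 -c "
from h import *
x,y,_=sensors.sense()['eef_pos']
print(x,y);rel((x,y,150,-0.4),(601.6,-25.3,150,.112))"
```

```text
552.3025148920341 -277.30976583883256
turn z -0.001 shift 0.0000 -0.0000 -0.1405 |140 mm
turn z -0.513 shift -0.0529 -0.2513 -0.1405 |293 mm
```

Request:
move_arm --pt "0 0 0 0 0 -0.03 0" --pt "0 0 0 0 0 -0.09 0" --pt "0 0 -0.513 -0.01 -0.05 -0.14 0" --pt "0 0 -0.513 -0.053 -0.251 -0.14 0" --pt "0 0 -0.513 -0.053 -0.251 -0.14 0" --pt "0 0 -0.513 -0.053 -0.251 -0.14 0" --pt "0 0 -0.513 -0.053 -0.251 -0.14 0" --pt "0 0 -0.513 -0.053 -0.251 -0.14 0"

```text
clock: 21.12
eef_pos: [600.6, -23.3, 148.6]
tcp_rot: [3.141, -0.002, 0.115]
contact_force: [0.0, 0.0, -0.2]
opening: 0.178
grasp_force: 39.1
```

```bash
python3 look.py; python3 -c "
from h import *
rel((601.6,-25.3,80,.112));print(sensors.sense()['grasp_force'])"
```

```text
top purple 44 [365. 231.] [ 451. -265.   12.]
top red 32 [368. 253.] [ 392. -272.   12.]
side purple 32 [308. 277.] [ 453. -271.   12.]
side red 28 [294. 288.] [ 393. -277.   12.]
21.225 [600. -25. 148.] [ 3.141e+00 -1.000e-03  1.130e-01]
turn z 0.001 shift 0.0015 0.0001 0.0682 |68 mm
39.124596118927
```

Already over the spot, so lower to z≈30 and release.

Request:
move_arm --pt "0 0 0 0.001 0 0.05 0" --pt "0 0 0 0.001 0 0.1 0" --pt "0 0 0 0.001 0 0.117 0" --pt "0 0 0 0.001 0 0.117 0" --pt "0 0 0 0.001 0 0.117 0.026" --pt "0 0 0 0.001 0 0.117 0.026" --pt "0 0 0 0.001 0 0.09 0.026" --pt "0 0 0 0.001 0 0.03 0.026"

```text
clock: 22.22
eef_pos: [599.3, -24.9, 117.1]
tcp_rot: [-3.141, 0.004, 0.113]
contact_force: [1.9, -0.3, 0.6]
opening: 0.308
grasp_force: 0.0
```

```bash
python3 look.py; python3 -c "
from h import *
rel((424,-270.6,150,.094))"
```

```text
top purple 44 [365. 231.] [ 451. -265.   12.]
top red 31 [368. 253.] [ 393. -271.   12.]
side purple 32 [308. 277.] [ 453. -271.   12.]
side red 29 [294. 288.] [ 393. -277.   12.]
22.325 [605. -25. 124.] [ 3.14  -0.01   0.113]
turn z 0.019 shift -0.2077 0.2235 -0.0256 |306 mm
```

Request:
move_arm --pt "0 0 0 0 0.01 -0.035 0.026" --pt "0 0 0.019 -0.208 0.224 -0.035 0.03" --pt "0 0 0.019 -0.208 0.224 -0.035 0.03" --pt "0 0 0.019 -0.208 0.224 -0.035 0.045" --pt "0 0 0.019 -0.208 0.224 -0.035 0.045" --pt "0 0 0.019 -0.208 0.224 -0.035 0.045" --pt "0 0 0.019 -0.208 0.224 -0.035 0.045" --pt "0 0 0.019 -0.208 0.224 -0.035 0.045"

```text
clock: 23.32
eef_pos: [419.9, -270.9, 153.0]
tcp_rot: [3.141, -0.001, 0.093]
contact_force: [0.5, -0.1, -0.2]
opening: 0.529
grasp_force: 0.0
```

```bash
python3 look.py; python3 -c "
from h import *
rel((424,-270.6,7,.094))
im,d,cp=grab('side');cv2.imwrite('pics/c7.png',cv2.resize(im[90:240,200:400,::-1],(800,600),interpolation=2))"
```

```text
top purple 35 [365. 231.] [ 453. -265.   12.]
side purple 31 [308. 277.] [ 453. -271.   12.]
side red 28 [294. 288.] [ 393. -277.   12.]
23.425 [ 420. -270.  153.] [ 3.141e+00 -1.000e-03  9.500e-02]
turn z 0.001 shift 0.0037 0.0007 0.1458 |146 mm
```

View pics/c7.png

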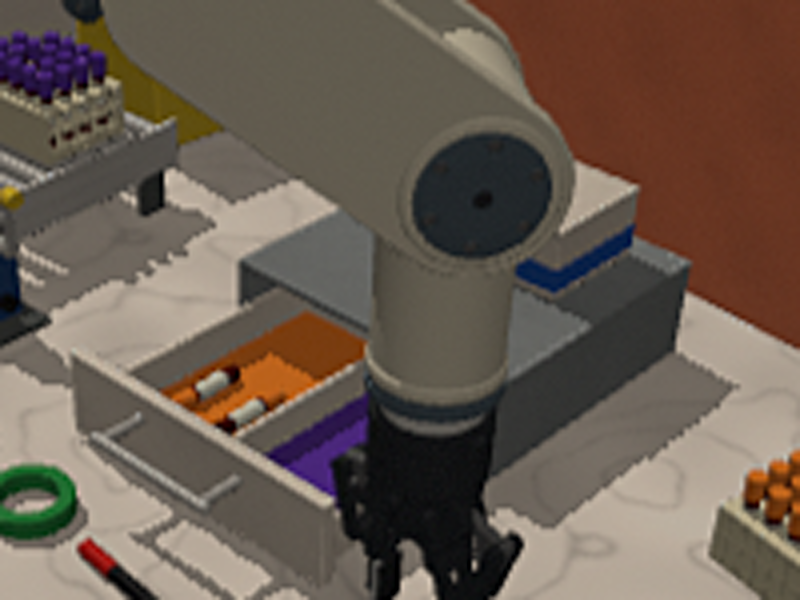

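The arm hides the purple bay in this view, and the orange tubes haven't moved. I'll grasp P2.

Request:
move_arm --pt "0 0 0 0.003 0 0.05 0.045" --pt "0 0 0 0.003 0 0.1 0.045" --pt "0 0 0 0.003 0 0.135 0.045" --pt "0 0 0 0.003 0 0.146 0.045" --pt "0 0 0 0.003 0 0.146 0.045" --pt "0 0 0 0.003 0 0.146 0" --pt "0 0 0 0.003 0 0.146 0" --pt "0 0 0 0.003 0 0.146 0"

```text
clock: 24.48
eef_pos: [423.5, -271.2, 8.1]
tcp_rot: [3.14, -0.002, 0.094]
contact_force: [-0.2, 1.0, 4.5]
opening: 0.176
grasp_force: 40.1
```

```bash
python3 -c "
from h import *
x,y,_=sensors.sense()['eef_pos']
print(x,y);rel((x,y,150,0.094),(595.4,30.4,150,.112))"
```

```text
423.5462636230834 -271.1861462935966
turn z -0.000 shift 0.0000 0.0000 -0.1419 |142 mm
turn z -0.018 shift 0.1993 -0.2842 -0.1419 |375 mm
```

Request:
move_arm --pt "0 0 0 0 0 -0.03 0" --pt "0 0 0 0 0 -0.09 0" --pt "0 0 -0.018 0.03 -0.04 -0.142 0" --pt "0 0 -0.018 0.199 -0.284 -0.142 0" --pt "0 0 -0.018 0.199 -0.284 -0.142 0" --pt "0 0 -0.018 0.199 -0.284 -0.142 0" --pt "0 0 -0.018 0.199 -0.284 -0.142 0" --pt "0 0 -0.018 0.199 -0.284 -0.142 0"

```text
clock: 25.48
eef_pos: [595.3, 33.0, 150.0]
tcp_rot: [3.141, -0.002, 0.112]
contact_force: [-0.9, 0.1, 0.1]
opening: 0.175
grasp_force: 39.5
```

Request:
move_arm --pt "0 0 0 0 0 0 0" --pt "0 0 0 0 0 0 0"

```text
clock: 25.72
eef_pos: [593.7, 30.6, 149.1]
tcp_rot: [3.141, -0.0, 0.112]
contact_force: [-0.0, -0.7, -0.4]
opening: 0.177
grasp_force: 39.5
```

```bash
python3 look.py; python3 -c "
from h import *
rel((595.4,30.4,80,.112));print(sensors.sense()['grasp_force'])
im,d,cp=grab('side');cv2.imwrite('pics/c8.png',cv2.resize(im[90:240,200:400,::-1],(800,600),interpolation=2))"
```

```text
25.825 [593.  30. 149.] [3.141 0.    0.111]
turn z -0.001 shift 0.0020 -0.0004 0.0689 |69 mm
39.482349157333374
```

View pics/c8.png

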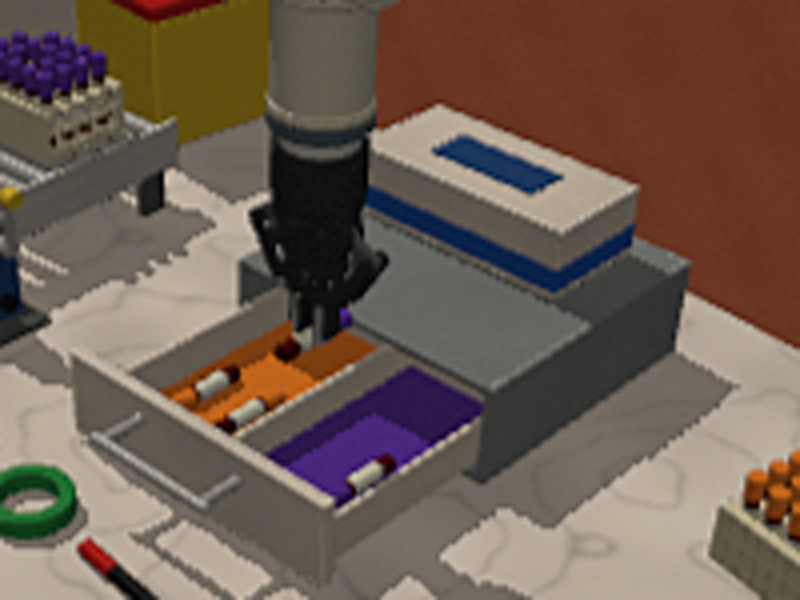

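P1 is flat in the purple bay at crop (365,478), and P2 is still in the gripper. I'll lower it and release.

Request:
move_arm --pt "0 0 0 0.001 0 0.05 0" --pt "0 0 0 0.001 0 0.1 0" --pt "0 0 0 0.001 0 0.118 0" --pt "0 0 0 0.001 0 0.118 0" --pt "0 0 0 0.001 0 0.118 0.026" --pt "0 0 0 0.001 0 0.118 0.026" --pt "0 0 0 0.001 0 0.09 0.026" --pt "0 0 0 0.001 0 0.0 0.026"

```text
clock: 26.88
eef_pos: [593.4, 30.9, 120.8]
tcp_rot: [-3.141, 0.004, 0.112]
contact_force: [0.5, -0.2, 0.3]
opening: 0.304
grasp_force: 0.0
```

```bash
python3 look.py; python3 -c "
from h import *
rel((595.4,30.4,200,.112),(400,48,200,1.683),(370,45,66,1.683))"
```

```text
26.975 [599.  31. 128.] [ 3.141 -0.011  0.112]
turn z -0.000 shift -0.0042 0.0003 -0.0717 |72 mm
turn z -1.571 shift -0.1964 -0.0390 -0.0717 |213 mm
turn z -1.571 shift -0.2265 -0.0394 0.0623 |238 mm
```

Request:
move_arm --pt "0 0 0 -0.004 0 -0.06 0.026" --pt "0 0 -0.4 -0.02 -0.01 -0.075 0.036" --pt "0 0 -1.571 -0.157 -0.04 -0.075 0.036" --pt "0 0 -1.571 -0.157 -0.04 -0.075 0.036" --pt "0 0 -1.571 -0.157 -0.04 -0.075 0.036" --pt "0 0 -1.571 -0.157 -0.04 -0.075 0.036" --pt "0 0 -1.571 -0.157 -0.04 -0.075 0.036" --pt "0 0 -1.571 -0.157 -0.04 -0.075 0.036"

```text
clock: 27.98
eef_pos: [434.8, 53.2, 196.8]
tcp_rot: [3.14, -0.001, 1.431]
contact_force: [-0.0, 0.2, 0.5]
opening: 0.417
grasp_force: 0.0
```

Request:
move_arm --pt "0 0 -0.3 0 0 0 0.036" --pt "0 0 -0.3 0 0 0 0.036" --pt "0 0 -0.3 0 0 0 0.036"

```text
clock: 28.35
eef_pos: [434.7, 53.2, 196.6]
tcp_rot: [3.14, 0.0, 1.724]
contact_force: [-0.9, -0.9, 0.2]
opening: 0.424
grasp_force: 0.0
```

```bash
python3 look.py; python3 -c "
from h import *
rel((438,53,57,1.683))
im,d,cp=grab('side');cv2.imwrite('pics/c9.png',cv2.resize(im[90:240,200:400,::-1],(800,600),interpolation=2))"
```

```text
28.45 [435.  53. 196.] [3.141 0.    1.722]
turn z 0.039 shift -0.0007 0.0033 0.1394 |139 mm
```

View pics/c9.png

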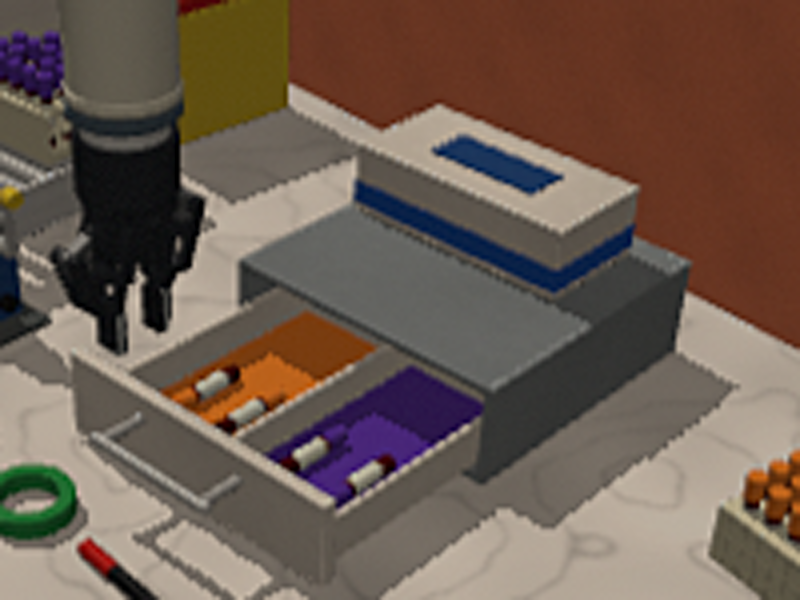

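All four tubes lie flat in the right bays. Now I'll take the handle.

Request:
move_arm --pt "0 0 0.039 0 0.003 0.06 0.036" --pt "0 0 0.039 0 0.003 0.1 0.036" --pt "0 0 0.039 0 0.003 0.13 0.036" --pt "0 0 0.039 0 0.003 0.138 0.036" --pt "0 0 0.039 0 0.003 0.138 0.036" --pt "0 0 0.039 0 0.003 0.138 0" --pt "0 0 0.039 0 0.003 0.138 0" --pt "0 0 0.039 0 0.003 0.138 0" --grip_force 50

```text
clock: 29.5
eef_pos: [438.7, 53.7, 59.3]
tcp_rot: [3.139, -0.0, 1.685]
contact_force: [-0.9, -0.0, 7.3]
opening: 0.102
grasp_force: 48.8
```

Request:
move_arm --pt "0 0 0 0 0.01 0 0" --pt "0 0 0 0 0.035 0 0" --pt "0 0 0 0 0.065 0 0" --pt "0 0 0 0 0.095 0 0" --pt "0 0 0 0 0.125 0 0" --pt "0 0 0 0 0.15 0 0" --pt "0 0 0 0 0.17 0 0" --pt "0 0 0 0 0.18 0 0"

```text
clock: 30.5
eef_pos: [618.1, 72.9, 59.4]
tcp_rot: [3.14, 0.002, 1.685]
contact_force: [-1.0, -9.4, 6.0]
opening: 0.103
grasp_force: 50.3
```

Request:
move_arm --pt "0 0 0 0 0.003 0 0" --pt "0 0 0 0 0.006 0 0" --pt "0 0 0 0 0.009 0 0" --pt "0 0 0 0 0.011 0 0" --pt "0 0 0 0 0.011 0 0"

```text
clock: 31.12
eef_pos: [628.3, 74.0, 59.4]
tcp_rot: [3.14, 0.002, 1.685]
contact_force: [1.2, -7.3, 4.4]
opening: 0.103
grasp_force: 50.0
```

Request:
move_arm --pt "0 0 0 0 0.002 0 0" --pt "0 0 0 0 0.004 0 0" --pt "0 0 0 0 0.004 0 0" --pt "0 0 0 0 0.004 0 0"

```text
clock: 31.62
eef_pos: [628.7, 74.0, 59.3]
tcp_rot: [-3.137, 0.002, 1.685]
contact_force: [-10.9, -9.7, 15.5]
opening: 0.103
grasp_force: 51.3
```

The stop is reached, with x-force at −11 N and no further travel. I'll release and rise.

Request:
move_arm --pt "0 0 0 0 -0.003 0 0" --pt "0 0 0 0 -0.003 0 0.03" --pt "0 0 0 0 -0.003 0 0.036" --pt "0 0 0 0 -0.003 -0.04 0.036" --pt "0 0 0 0 -0.003 -0.1 0.036" --pt "0 0 0 0 -0.003 -0.17 0.036" --pt "0 0 0 0 -0.003 -0.17 0.036"

```text
clock: 32.5
eef_pos: [631.1, 76.1, 233.7]
tcp_rot: [3.133, -0.0, 1.685]
contact_force: [0.6, -0.2, -0.1]
opening: 0.422
grasp_force: 0.0
```

```bash
python3 -c "
from h import *
im,d,cp=grab('side');cv2.imwrite('pics/c10.png',cv2.resize(im[90:240,200:400,::-1],(800,600),interpolation=2))
rel((447.6,350.5,235,3.283))"; python3 look.py; python3 ye.py
```

```text
turn z -1.598 shift 0.2936 -0.1498 -0.0031 |330 mm
32.65 [628.  76. 228.] [-3.141 -0.     1.685]
top 38 [513. 358. 167.] 113.47368421052632 202.8684210526316 [array([514.3, 361.5, 160. ]), array([515.9, 365.9, 150. ])]
side 25 [515. 355. 162.] 202.24 139.04 [array([516.6, 358.9, 160. ]), array([525.8, 375. , 150. ])]
```

View pics/c10.png

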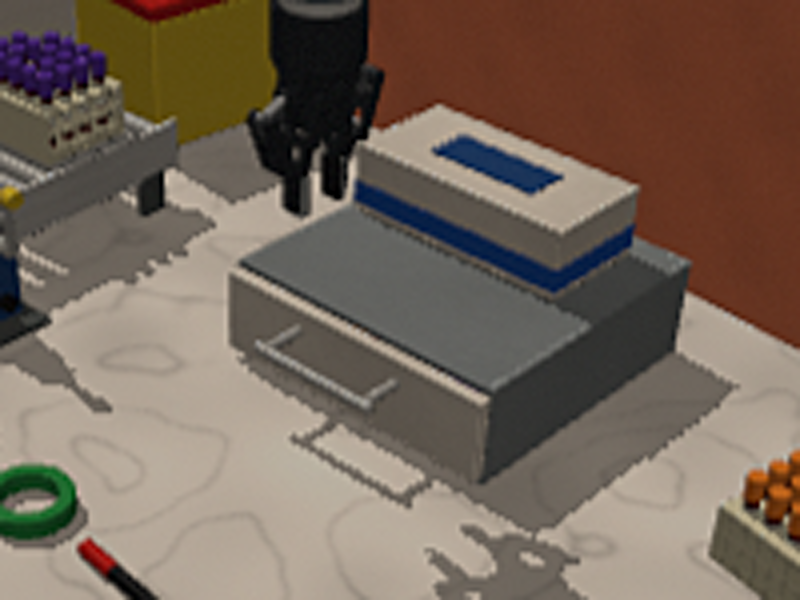

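The drawer is fully home: no gap, and no liner showing. Next I'll return to the lever.

Request:
move_arm --pt "0 0 -0.3 0.03 -0.04 -0.01 0.02" --pt "0 0 -1.598 0.294 -0.15 -0.01 0" --pt "0 0 -1.598 0.294 -0.15 -0.01 0" --pt "0 0 -1.598 0.294 -0.15 -0.01 0" --pt "0 0 -1.598 0.294 -0.15 -0.01 0" --pt "0 0 -1.598 0.294 -0.15 -0.01 0" --pt "0 0 -1.598 0.294 -0.15 -0.01 0" --pt "0 0 -1.598 0.294 -0.15 -0.01 0"

```text
clock: 33.75
eef_pos: [444.4, 350.6, 235.9]
tcp_rot: [-3.14, -0.003, -3.09]
contact_force: [-0.2, -0.6, 0.5]
opening: 0.001
grasp_force: 0.0
```

Request:
move_arm --pt "0 0 -0.2 0 0 0 0" --pt "0 0 -0.2 0 0 0 0"

```text
clock: 34.0
eef_pos: [444.9, 350.0, 236.3]
tcp_rot: [-3.14, -0.003, -2.898]
contact_force: [0.9, -0.5, 0.3]
opening: 0.001
grasp_force: 0.0
```

```bash
python3 -c "
from h import *
s=sensors.sense();print(s['eef_pos'],s['tcp_rot'],s['opening'])
rel((447.6,350,138,3.283))"
```

```text
[444.93592061 350.02821339 236.32138908] [-3.14040608e+00 -2.73690346e-03 -2.89837059e+00] 0.000940978392104338
turn z 0.102 shift -0.0026 -0.0007 0.0983 |98 mm
```

Request:
move_arm --pt "0 0 0.102 -0.002 0 0.05 0" --pt "0 0 0.102 -0.002 0 0.09 0" --pt "0 0 0.102 -0.002 0 0.098 0" --pt "0 0 0.102 -0.002 0 0.098 0" --pt "0 0 0.102 -0.002 0 0.098 0"

```text
clock: 34.62
eef_pos: [448.5, 351.6, 141.6]
tcp_rot: [3.14, 0.002, -3.001]
contact_force: [-2.0, -0.0, 0.6]
opening: 0.003
grasp_force: 0.0
```

```bash
python3 -c "
from h import *
s=sensors.sense();print(s['eef_pos'],s['tcp_rot'],s['opening'])
rel((510.6,360.5,138,3.283),(522,362.2,138,3.283))"
```

```text
[448.49167198 351.63690288 141.59653829] [ 3.14038609e+00  2.09339158e-03 -3.00069849e+00] 0.002674631022025895
turn z -0.001 shift -0.0627 0.0001 0.0036 |63 mm
turn z -0.001 shift -0.0743 0.0001 0.0036 |74 mm
```

Request:
move_arm --pt "0 0 0 -0.037 0 0.002 0" --pt "0 0 0 -0.047 0 0.002 0" --pt "0 0 0 -0.053 0 0.002 0" --pt "0 0 0 -0.058 0 0.002 0" --pt "0 0 0 -0.062 0 0.002 0" --pt "0 0 0 -0.062 0 0.002 0" --pt "0 0 0 -0.062 0 0.002 0"

```text
clock: 35.5
eef_pos: [508.4, 359.5, 137.9]
tcp_rot: [-3.141, -0.001, -3.0]
contact_force: [-3.3, -0.9, 2.0]
opening: 0.001
grasp_force: 1.9
```

```bash
python3 ye.py; python3 -c "
from h import *
s=sensors.sense();print(s['eef_pos'],s['tcp_rot'],s['contact_force'])"
```

```text
side 17 [531. 354. 162.] 206.23529411764707 138.05882352941177 [array([531.9, 356.2, 160. ]), array([541.3, 372.4, 150. ])]
[508.53582654 359.56322121 137.92193517] [-3.14136337e+00 -6.31999757e-04 -2.99980559e+00] [-3.17744099 -0.4194445   0.67057107]
```

Request:
move_arm --pt "0 0 0 -0.005 0 0 0" --pt "0 0 0 -0.01 0 0 0" --pt "0 0 0 -0.014 0 0 0" --pt "0 0 0 -0.014 0 0 0" --pt "0 0 0 -0.014 0 0 0" --pt "0 0 0 -0.014 0 0 0"

```text
clock: 36.35
eef_pos: [522.2, 361.2, 137.5]
tcp_rot: [-3.141, -0.002, -3.0]
contact_force: [-5.9, -1.1, -0.6]
opening: -0.004
grasp_force: 2.6
```

```bash
python3 ye.py
```

```text
side 22 [547. 357. 153.] 209.54545454545453 138.36363636363637 [array([540. , 346.9, 160. ]), array([549.6, 362.9, 150. ])]
```

The lever is at about 0.65 rad again. I'll hold briefly, let go and back away.

Request:
move_arm --pt "0 0 0 0 0 0 0" --pt "0 0 0 0 0 0 0" --pt "0 0 0 0.02 0 0 0" --pt "0 0 0 0.04 0 0 0" --pt "0 0 0 0.06 0 0 0" --pt "0 0 0 0.075 0 -0.03 0" --pt "0 0 0 0.075 0 -0.09 0" --pt "0 0 0 0.075 0 -0.09 0"

```text
clock: 37.45
eef_pos: [452.0, 353.3, 233.3]
tcp_rot: [3.137, 0.01, -3.0]
contact_force: [1.1, 0.1, -0.1]
opening: 0.001
grasp_force: 0.0
```

Request:
move_arm --pt "0 0 0 0 0 0 0" --pt "0 0 0 0 0 0 0"

```text
clock: 37.7
eef_pos: [448.4, 350.6, 226.8]
tcp_rot: [-3.141, -0.001, -3.0]
contact_force: [-0.5, -0.6, 0.5]
opening: -0.001
grasp_force: 0.0
```

```bash
python3 ye.py; python3 -c "
from h import *
im,d,cp=grab('top');cv2.imwrite('pics/end.png',cv2.resize(im[:,:,::-1],(800,600),interpolation=2))"
```

```text
top 35 [512. 359. 168.] 113.34285714285714 202.88571428571427 [array([514.3, 361.8, 160. ]), array([515.9, 366.2, 150. ])]
side 25 [513. 355. 162.] 202.24 139.04 [array([516.6, 358.9, 160. ]), array([525.8, 375. , 150. ])]
```

View pics/end.png

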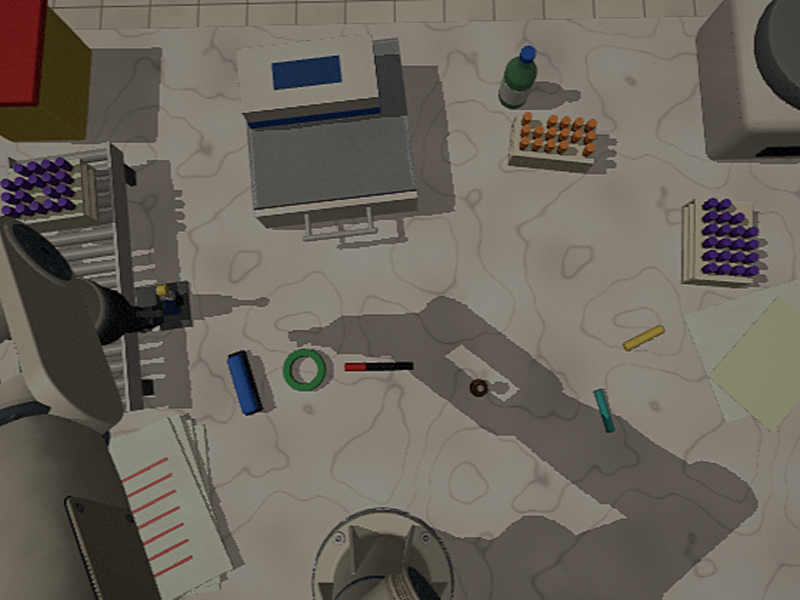

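The drawer is shut at (335,205), the roller is back at rest at (162,290), and the bystanders are where they started. No loose tubes remain on the counter, so I'm handing in.

```bash
python3 -c "
from rig import order
print(order.sign_off())"
```

```text
the job is handed in; nothing more can be done
None
```

I handed the job in at about 38 s (the sign-off returned no verdict): the lever was clicked and let go twice, all four tubes were laid flat in their colour bays, the drawer was pushed fully home, and the stapler, stamp, marker and tape were left where they were.

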